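# Release the battery tray by its concealed catch

### The job

The grey power box hides the catch of its battery tray: one of the five look-alike panels along its flat top sits a hair lower than its neighbours and gives when pressed. Feel along the panels with the fingertips, pressing gently, and push the catch in until the battery tray springs out at the front, then let the catch rise again and draw clear. Touch and press only: lift nothing, and leave the things standing and lying around the box as they are.

Things in the scene. Friction and masses are not known exactly. Their poses are not given: they have to be found in the camera images.
- power_box: grey power box with a black battery tray, fixed to the table; 130 (x) by 270 (y) by 70 mm (z). Origin: centre of its underside, on the table; x points to its back, y along its length to its left, z up. Its flat top, z = 70, carries a row of five look-alike grey panels.
- panel_row (a point): middle of the row of five panels, on the box top (box x = y = 0, z = 70 mm; axes as the box). Panel centres at y = -96, -48, 0, 48, 96 mm, each 71 (x) by 47 (y). Four are rigid, flush at z = 70 mm. One, a different one each run, is the catch: same look, face 1.5 mm lower, gives 5 mm down. Shut fingertips fit on one panel; resting also on a neighbour or rim they cannot push it in.
- catch (a joint): how far the concealed catch is pushed in (m): 0 at rest, 0.005 at its stop. Sprung: about 1.2 N starts it, 4.2 N brings it to its stop; it lets the tray go at about 0.003, and rises again by itself when released.
- battery_tray (a joint): how far the battery tray stands out of the lower front (-x face) of the power box (m): 0 shut and latched, 0.035 fully out. Its own spring drives it out when the catch is pushed in, and it stays out; it cannot be pulled while latched. Its black front cover, 256 (y) by 34 mm (z = 8 to 42 mm), is flush with the box front when shut.
- vial_a1: small glass sample vial with white cap and beige content, 23 mm across, 56 tall, standing loose behind the power box. Origin: centre of its underside. A bystander, to be left alone.
- vial_b2: small glass sample vial with black cap and grey-blue content, 23 mm across, 56 tall, standing loose behind the power box. Origin: centre of its underside. A bystander, to be left alone.
- masking_tape: roll of tan masking tape, 104 across, 25 tall, lying loose to the left of the box. Origin: centre of its underside. A bystander, to be left alone.
- marker: white and green marker pen, 135 long along its y, 17 thick, lying loose to the left of the box. Origin: centre of its underside. A bystander, to be left alone.
- mix_cup_a: white mixing cup, 57 across, 48 tall, standing loose to the right of the box. Origin: centre of its underside. A bystander, to be left alone.
- paint_tube_b: white and green paint tube, 136 long along its y, 40 wide, 27 high, lying loose to the right of the box. Origin: centre of its underside. A bystander, to be left alone.
- swab_tub: round clear tub of pink cotton buds, 77 across, 80 tall, standing loose at the near right. Origin: centre of its underside. A bystander, to be left alone.

How it is judged:
By the outcome, as a careful person would: the job done as asked, in the order asked, and still so for the second after the job is handed in, with the robot touching nothing.
It also fails if it takes over 42 s, if anything falls off the work surface, if the arm or the gripper's body presses on something with over 40 N, if the wrist force passes 120 N, or if a joint passes its speed limit or range.

### The arm

A 7-joint arm with a two-finger parallel gripper is mounted at the origin on a cart in front of the work surface, level with it; the furniture and walls round the work are solid. World frame = base frame: x ahead of the robot, y to its left, z up, the work surface at z = 0. Lengths are in m, angles in rad, forces in N, time in s.
With the tool pointing down it reaches from about 0.425 to 0.95 m from the base axis. Payload 4.7 kg.
Tool frame: the origin (TCP) lies at the very end of the fingers, on their centre line; the grasp point (between the pads) lies r.grip_point_offset behind it (r.grip_point_offset is the distance from the TCP to the grasp point, in m); z points along the fingers, y is the direction in which the jaws open and shut (so a half turn about z gives the same grasp; the last joint's range is limited). The gripper opens to 87 mm and grips with 3 to 60 N. Pads are 19 mm wide; open, the fingers measure 117 mm over their backs; the gripper's body (75 mm by 190 mm) begins 51 mm behind the grasp point.
Start: joints at [1.311, 0.469, -0.049, 1.532, 0.024, 1.141, -0.082], TCP at [0.154, -0.657, 0.223] pointing down, gripper open.
Joint ranges: [-2.59, 2.59], [-0.33, 1.99], [-1.39, 1.29], [0.1, 2.45], [-1.04, 4.18], [0.21, 1.99], [-2.66, 2.66]. Speed limits (rad/s): [2.57, 2.57, 3.14, 3.14, 3.14, 3.14, 3.14].

### API

Orientations are given as a 3x3 rotation matrix whose columns are the frame's x, y, z axes.
In Python, from workcell import r gives the robot as it stands. Calls block until the motion is done:
- r.reach(position, orientation): joint-space move of the TCP to a pose.
- r.move_straight(position, velocity=0.15, rotation=None, threshold=None): straight line of the TCP; rotation=None keeps the orientation; velocity is the mean speed in m/s. With threshold (N) it stops when the force on the tool has changed by that much, and returns True; else False.
- r.set_joints(angles): joint-space move.
- r.open_gripper() and r.close(effort=None): open the fingers fully, or close them until they stop; effort is the grip in N (None keeps the last).
- r.dwell(seconds).
- r.inverse_kinematics(position, orientation): joint angles nearest the present ones, or None.
- r.state(): the state.
- r.snapshot(name): name is "side" or "top" or "wrist"; returns the picture (400x640x3 uint8, red, green, blue); there is no depth.
- r.calibration(name): a dict with "camera_matrix" (3x3 intrinsics, pixels), "rvec" (rotation vector, rad) and "tvec" (3), from world to camera coordinates, as OpenCV has them; the wrist camera has in their place "T_tool_cam" (4x4, takes a point from camera to tool coordinates, whose origin is the TCP and whose axes are the flange's). Camera axes: x right, y down, z forward; pixel columns grow to the right and rows downward; lengths in m; the calibration is good to about 2 mm. The wrist camera is an equidistant fisheye: a pixel r from the principal point sees the ray r / f radians off the axis. A picture is of the moment at which its call begins: read the wrist's pose just before it. calibration takes no time and is no camera call.
A pose or a line that the arm cannot do raises r.PlanningError and nothing moves.
- r.hand_in(): hands the job in, once; it reports no verdict.
Trained networks look in the newest picture that a camera, given by its name, has taken for a name from the list of things; names that differ only in an ending like _2 or _b are one class to them, and where a whole thing is asked for, a point or a joint stands for the part that bears it (a point fixed in the world has none). Each returns a list of dicts, best first, with "conf" (0 to 1); they miss things now and then, are a little off and sometimes report something else, mostly with a low value. They report only what shows in the picture. A call takes as long as a camera call.
- r.masks_of(target, camera): "region" (400x640 bool, what is visible of it) and "extent" ([left, top, right, bottom] in pixels, round what is visible of it).
- r.mark_of(target, camera): "position" ([row, column] in pixels: a listed point, or the origin of a listed thing).
The state is a dict: "time": time; "qpos": joint angles; "dq": joint speeds; "joint_efforts": joint torques, N m; "position": TCP position; "tcp_rot": TCP orientation; "wrist_force": force on the tool from outside, world axes, zero at the start; "torque": the same for the moment, N m; "opening": finger opening in m.
Only numpy, scipy, OpenCV 4.12 (cv2) and the standard library are available. Lean on these libraries where they do the work, as an engineer would, in place of code of your own. Each camera call takes 0.05 s, during which the arm holds its last target.

## Working session

There is one attempt and no reset: what is moved stays moved. The work goes in short steps, each a Python script; the robot and the scene stay as the last script left them, time stands still between calls to the robot, and variables do not carry over. Pictures are saved under pics/ and viewed, and the job is handed in when it is done.

```bash
mkdir -p pics; ls
python3 - <<'E'
from workcell import r
import cv2,numpy as np
s=r.state();print(s['time'],s['position'],s['tcp_rot'],s['wrist_force'],s['opening'],r.grip_point_offset)
for n in ['side','top']:
    im=r.snapshot(n);cv2.imwrite(f'pics/{n}0.png',im[:,:,::-1]);c=r.calibration(n);print(n,c)
    for t in ['panel_row','power_box']:
        print(t,[(d['position'],d['conf']) for d in r.mark_of(t,n)])
    print([(d['extent'],d['conf']) for d in r.masks_of('power_box',n)])
print(r.state()['time'])
E
```

```text
pics
0.0 [ 0.15427888 -0.6565032   0.22148847] [[ 9.73477165e-01  2.28783553e-01 -5.44253706e-04]
 [ 2.28784181e-01 -9.73475292e-01  1.91164801e-03]
 [-9.24639123e-05 -1.98546232e-03 -9.99998025e-01]] [-0.6709063   0.18598475  0.49924289] 0.08692909428996941 0.0187
side {'camera_matrix': array([[466.6438084 ,   0.        , 324.51671102],
       [  0.        , 466.6438084 , 205.65308783],
       [  0.        ,   0.        ,   1.        ]]), 'rvec': array([-0.01204083, -2.69670589,  1.59155433]), 'tvec': array([0.49645278, 0.05983108, 1.447464  ])}
panel_row [([219.2, 302.5], 0.75), ([254.3, 273.6], 0.17)]
power_box [([238.8, 300.2], 0.59), ([187.3, 299.8], 0.5)]
[([268.6, 196.2, 335.0, 266.1], 0.84)]
top {'camera_matrix': array([[488.6195583 ,   0.        , 317.74026003],
       [  0.        , 488.6195583 , 198.42044471],
       [  0.        ,   0.        ,   1.        ]]), 'rvec': array([ 2.14221862, -2.15734573,  0.17540627]), 'tvec': array([0.03491   , 0.52902733, 1.71720888])}
panel_row [([184.5, 308.8], 0.83)]
power_box [([189.6, 311.0], 0.59)]
[([270.6, 158.2, 350.1, 214.8], 0.94)]
0.4
```

View pics/top0.png

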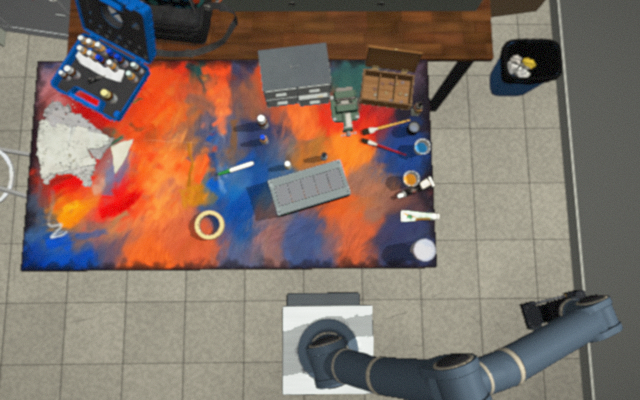

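View pics/side0.png

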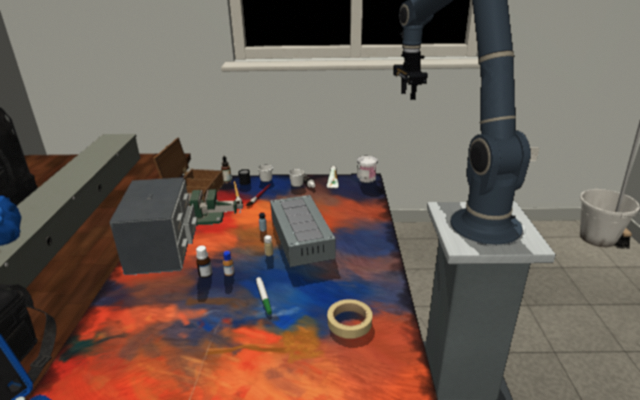

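```bash
cat > h.py <<'E'
import numpy as np,cv2
def ray(c,px):  # px (u,v)
    R,_=cv2.Rodrigues(c['rvec']);K=c['camera_matrix']
    d=R.T@np.linalg.inv(K)@np.array([px[0],px[1],1.]);o=-R.T@c['tvec'];return o,d
def onplane(c,px,z):
    o,d=ray(c,px);return o+d*(z-o[2])/d[2]
def proj(c,P):
    return cv2.projectPoints(np.array(P,float).reshape(-1,3),c['rvec'],c['tvec'],c['camera_matrix'],None)[0].reshape(-1,2)
E
python3 - <<'E'
from workcell import r
from h import *
print(onplane(r.calibration('top'),(308.8,184.5),.07),onplane(r.calibration('side'),(302.5,219.2),.07))
for n,b in [('top',(240,130,380,240)),('side',(230,160,370,290))]:
    im=cv2.imread(f'pics/{n}0.png')[b[1]:b[3],b[0]:b[2]]
    cv2.imwrite(f'pics/{n}0z.png',cv2.resize(im,None,fx=4.5,fy=4.5,interpolation=cv2.INTER_CUBIC))
E
```

```text
[0.57476638 0.0629204  0.07      ] [0.55961625 0.07065693 0.07      ]
```

The top view shows the box at about (310,185), tilted, with vials behind it at (287,163) and (324,156). The side view shows it at (302,228). Next I'll zoom in for the yaw.

View pics/top0z.png

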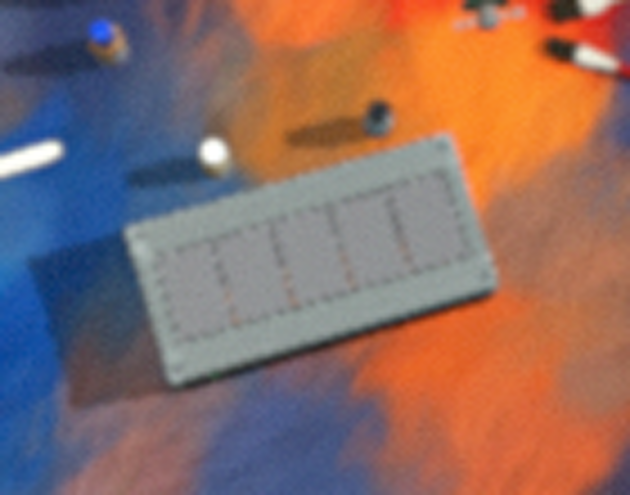

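View pics/side0z.png

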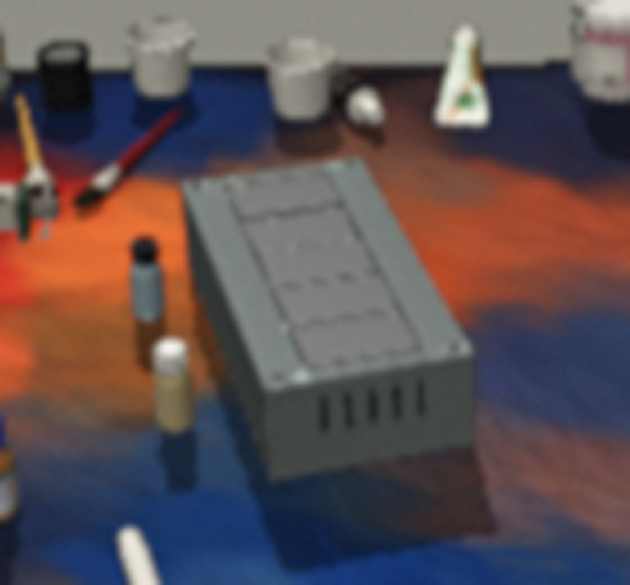

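```bash
cat >> h.py <<'E'
def boxpts(x,y,a):
    P=np.array([[sx*.065,sy*.135,z] for z in(0,.07) for sx in(-1,1) for sy in(-1,1)])
    c,s=np.cos(a),np.sin(a);return P@np.array([[c,-s,0],[s,c,0],[0,0,1]]).T+[x,y,0]
E
python3 - <<'E'
from workcell import r
from h import *
from scipy.optimize import minimize
M={}
for n in['top','side']:
    m=r.masks_of('power_box',n)[0]['region'];M[n]=m
C={n:r.calibration(n) for n in M}
def cost(p,ns,off=None):
    t=0
    for i,n in enumerate(ns):
        q=proj(C[n],boxpts(*p)); im=np.zeros((400,640),np.uint8)
        h=cv2.convexHull((q*16).astype(np.int32)); cv2.fillConvexPoly(im,h,1,shift=4)
        t+=1-(M[n]&(im>0)).sum()/(M[n]|(im>0)).sum()
    return t
for ns in(['top'],['side'],['top','side']):
    b=min((minimize(cost,[.57,.065,a],args=(ns,),method='Nelder-Mead',options=dict(initial_simplex=[[.57,.065,a],[.59,.065,a],[.57,.085,a],[.57,.065,a+.1]])) for a in(-.1,-.25,-.4)),key=lambda o:o.fun)
    print(ns,b.x,b.fun)
E
```

```text
['top'] [0.56714128 0.06346589 0.31624582] 0.5226147243314625
['side'] [0.56815637 0.05506903 0.26647889] 0.3578431372549019
['top', 'side'] [0.56650581 0.06377345 0.27435473] 0.8896787237051514
```

Run:
```python
from workcell import r
from h import *
from scipy.optimize import least_squares
C={n:r.calibration(n) for n in('top','side')}
# order in boxpts z=.07: (-,-)(-,+)(+,-)(+,+)
T=np.array([(495,290),(175,383),(447,135),(127,228)])/4.5+(240,130)
S=np.array([(360,160),(472,348),(185,185),(265,388)])/4.5+(230,160)
f=lambda p,n,o:(proj(C[n],boxpts(*p)[4:])-o).ravel()
for ns in(['top'],['side'],['top','side']):
    o=least_squares(lambda p:np.concatenate([f(p,n,T if n=='top' else S) for n in ns]),[.57,.065,.27])
    print(ns,o.x,o.fun.round(1))
```

```text
['top'] [0.56430612 0.06139543 0.28313757] [ 1.  -0.4 -1.3  0.6  0.9 -0.4 -0.7  0.1]
['side'] [0.56562003 0.06333587 0.28057139] [ 0.4 -1.1  0.7  1.1 -0.9 -0.9 -0.3  0.2]
['top', 'side'] [0.56515049 0.06198498 0.2813717 ] [ 0.9 -0.6 -1.5  0.3  0.8 -0.5 -0.8 -0.2  0.5 -1.3  0.9  0.8 -0.8 -1.1
 -0.  -0.1]
```

```bash
cat >> h.py <<'E'
BX=np.array([.5652,.062,.0]);A=.2814
def bframe(a=None):
    a=A if a is None else a
    c,s=np.cos(a),np.sin(a);return np.array([[c,-s,0],[s,c,0],[0,0,1.]])
def tool(sgn,a=None):
    B=bframe(a);y=sgn*B[:,0];z=np.array([0,0,-1.]);return np.c_[np.cross(y,z),y,z]
E
python3 - <<'E'
from workcell import r
from h import *
for s in(1,-1):
    for yy in(-.096,0,.096):
        for z in(.27,.064):
            q=r.inverse_kinematics(BX+bframe()@[0,yy,z],tool(s));print(s,yy,z,None if q is None else np.round(q,2))
print({k:v.round(3) for k,v in r.calibration('wrist').items() if hasattr(v,'round')})
E
```

```text
1 -0.096 0.27 [ 0.56  0.4  -0.78  1.64  0.29  1.22  0.  ]
1 -0.096 0.064 [ 0.47  0.61 -0.67  1.85  0.5   0.86 -0.17]
1 0 0.27 [ 0.55  0.41 -0.98  1.69  0.36  1.23 -0.23]
1 0 0.064 [ 0.37  0.6  -0.74  1.9   0.54  0.85 -0.38]
1 0.096 0.27 [ 0.48  0.46 -1.13  1.71  0.43  1.26 -0.47]
1 0.096 0.064 [ 0.39  0.73 -1.05  1.91  0.77  0.97 -0.74]
-1 -0.096 0.27 [-0.81  0.47  1.12  1.72 -0.45  1.24 -2.44]
-1 -0.096 0.064 [-0.75  0.81  1.11  1.92 -0.88  1.   -2.09]
-1 0 0.27 [-1.01  0.41  1.12  1.77 -0.4   1.21 -2.63]
-1 0 0.064 [-0.93  0.77  1.11  1.97 -0.86  0.97 -2.25]
-1 0.096 0.27 [ 0.56  0.56 -1.31  1.7   0.56  1.32  2.56]
-1 0.096 0.064 [ 0.46  0.82 -1.18  1.91  0.88  1.06  2.31]
{'camera_matrix': array([[309.707,   0.   , 321.331],
       [  0.   , 309.707, 199.296],
       [  0.   ,   0.   ,   1.   ]]), 'T_tool_cam': array([[ 0.001, -0.966, -0.259,  0.071],
       [ 1.   ,  0.001, -0.   ,  0.   ],
       [ 0.001, -0.259,  0.966, -0.161],
       [ 0.   ,  0.   ,  0.   ,  1.   ]])}
```

Run:
```python
from workcell import r
from h import *
r.close(effort=10); print(r.state()['time'],r.state()['opening'])
r.reach(BX+bframe()@[0,0,.24],tool(1))
s=r.state();print(s['time'],s['position'],s['wrist_force'],s['torque'])
im=r.snapshot('wrist');cv2.imwrite('pics/w1.png',im[:,:,::-1])
np.savez('w1.npz',p=s['position'],R=s['tcp_rot'])
print([(d['position'],d['conf']) for d in r.mark_of('panel_row','wrist')])
s=r.state();print(s['time'],s['wrist_force'])
```

```text
2.025 0.00019480571111484376
4.9333 [0.56546472 0.06080986 0.23980601] [-0.47503027 -0.19592187 -0.33060958] [-0.01696192 -0.1267018  -0.03274914]
[]
5.0333 [ 0.14056853 -0.70234645  0.50210039]
```

View pics/w1.png

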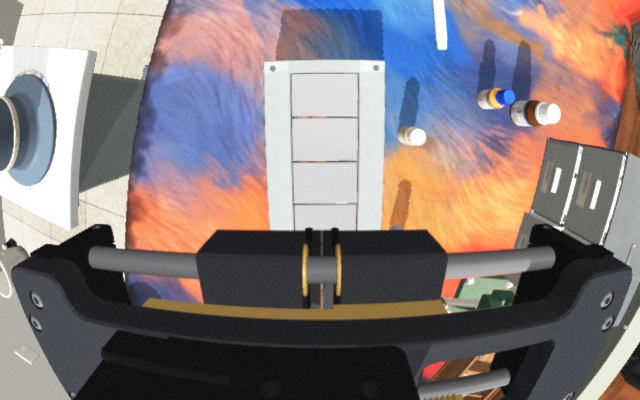

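The wrist view shows the box well aligned: corners of its left end at (265,61) and (384,61), and panel seams at rows 73, 117, 161 and 204, between columns 291 and 358. I'll convert these to the box frame.

Run:
```python
from workcell import r
from h import *
d=np.load('w1.npz');c=r.calibration('wrist');K=c['camera_matrix'];T=c['T_tool_cam']
for u,v in [(265,61),(384,61),(291,73),(358,73),(292,117),(358,117),(292,161),(358,161),(292,204),(357,205)]:
    x=np.array([u-K[0,2],v-K[1,2]]);rr=np.hypot(*x);th=rr/K[0,0]
    dc=np.r_[x/rr*np.sin(th),np.cos(th)]
    o=d['R']@T[:3,3]+d['p'];w=d['R']@T[:3,:3]@dc;P=o+w*(.07-o[2])/w[2]
    print((u,v),(1000*(bframe().T@(P-BX))).round(1))
```

```text
(265, 61) [-59.2 132.8  70. ]
(384, 61) [ 67.3 133.   70. ]
(291, 73) [-31.4 118.3  70. ]
(358, 73) [ 39.2 118.5  70. ]
(292, 117) [-30.5  70.8  70. ]
(358, 117) [39.4 70.9 70. ]
(292, 161) [-31.2  23.4  70. ]
(358, 161) [40.1 23.4 70. ]
(292, 204) [-32.3 -24.8  70. ]
(357, 205) [ 40.2 -26.   70. ]
```

```bash
sed -i 's/^BX=.*/BX=np.array([.5652,.062,.0])+np.array([np.cos(.2814)*.003+np.sin(.2814)*.001,np.sin(.2814)*.003-np.cos(.2814)*.001,0]);A=.2814/' h.py
python3 - <<'E'
from workcell import r
from h import *
R=tool(1)
for y in (0,.048):
    r.move_straight(BX+bframe()@[0,y,.079],velocity=.12,rotation=R)
    f0=r.state()['wrist_force'][2]
    hit=r.move_straight(BX+bframe()@[0,y,.061],velocity=.015,threshold=4.5)
    s=r.state();print(y,hit,s['position'].round(4),(s['wrist_force'][2]-f0).round(2),s['time'])
    r.move_straight(BX+bframe()@[0,y,.079],velocity=.08)
    if s['position'][2]<.067: print('catch');break
im=r.snapshot('top');cv2.imwrite('pics/t2.png',cv2.resize(im[130:240,240:380,::-1],None,fx=4.5,fy=4.5))
print(r.state()['time'])
E
```

```text
0 True [0.5684 0.0618 0.0705] 3.06 7.2083
0.048 True [0.5551 0.1079 0.0705] 5.01 8.7083
9.025
```

Run:
```python
from workcell import r
from h import *
R=tool(1)
for y in (.096,-.048,-.096):
    r.move_straight(BX+bframe()@[0,y,.079],velocity=.12,rotation=R)
    f0=r.state()['wrist_force'][2]
    hit=r.move_straight(BX+bframe()@[0,y,.061],velocity=.015,threshold=4.5)
    s=r.state();print(y,hit,s['position'].round(4),(s['wrist_force'][2]-f0).round(2),s['time'])
    if s['position'][2]<.0695: print('catch');break
    r.move_straight(BX+bframe()@[0,y,.079],velocity=.08)
for n in('side','top'):
    im=r.snapshot(n);cv2.imwrite(f'pics/{n}3.png',im[:,:,::-1])
print(r.state()['time'],r.state()['position'],r.state()['wrist_force'])
```

```text
0.096 True [0.5417 0.154  0.0705] 4.42 10.2583
-0.048 True [0.5817 0.0157 0.064 ] 3.51 12.825
catch
12.925 [0.58170676 0.01578192 0.0639467 ] [-1.30972366 -0.38905735  4.76014561]
```

Run:
```python
from workcell import r
from h import *
r.dwell(.4)
r.move_straight(BX+bframe()@[0,-.048,.085],velocity=.05)
r.move_straight(BX+bframe()@[0,-.048,.24],velocity=.15)
r.reach(BX+bframe()@[0,-.3,.35],tool(1))
for n in('side','top'):
    im=r.snapshot(n);cv2.imwrite(f'pics/{n}4.png',im[:,:,::-1])
z=lambda im,b,f:cv2.resize(im[b[1]:b[3],b[0]:b[2]],None,fx=f,fy=f,interpolation=cv2.INTER_CUBIC)
a=z(cv2.imread('pics/top4.png'),(180,130,380,270),3.5);cv2.imwrite('pics/top4z.png',a)
cv2.imwrite('pics/side4z.png',z(cv2.imread('pics/side4.png'),(180,140,400,360),2.7))
s=r.state();print(s['time'],s['position'],s['wrist_force'])
```

```text
16.2583 [ 0.65151008 -0.22350774  0.34956036] [-0.81757925  0.00332561  0.41492816]
```

View pics/top4z.png

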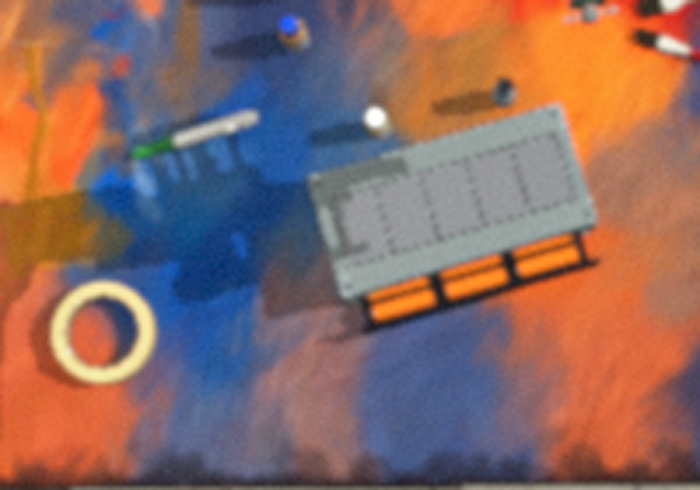

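View pics/side4z.png

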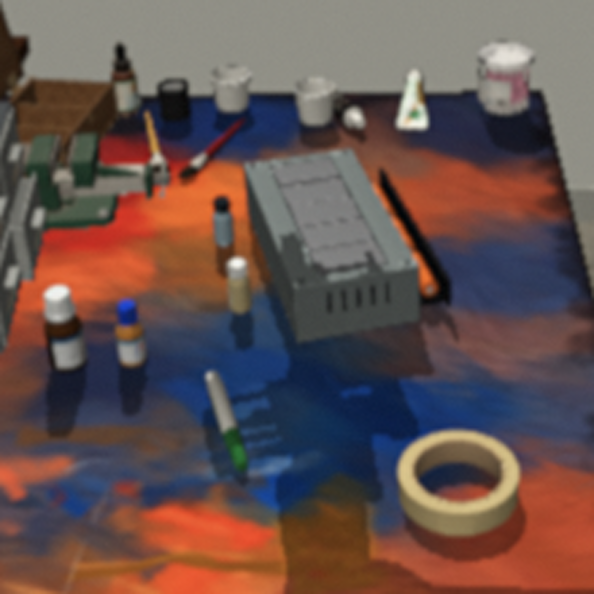

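Both views show the black tray, with orange batteries, standing out at the front (zoomed top view, about (370,325) to (590,262)). The vials, marker and tape are where they were, and the arm is clear, so I'm handing in.

Run:
```python
from workcell import r
r.hand_in();print(r.state()['time'])
```

```text
the job is handed in; nothing more can be done
the job is handed in; nothing more can be done
```

The battery tray is out and the job is handed in; the clock stood at about 16.3 s of the 42 s allowed.

- **Finding the catch:** I found the box in the top, side and wrist pictures. With the fingers shut, I pressed the panels gently, stopping at about 4.5 N. The panels at y = 0, +48 and +96 mm were rigid at z = 70.5 mm. The panel at y = -48 mm gave way, and the fingertips stopped at z = 64.0 mm, about 5 mm of travel. The panel at -96 mm was not pressed.
- **Releasing it:** I held the catch in for a moment, let it rise and moved the arm clear to z = 0.35 m.
- **Last checks:** The top and side pictures show the tray standing out at the front. The vials, marker, tape, cups, tube and tub show no visible change, judged by eye. The wrist force was back to its resting noise, under 1 N. I did not measure that the catch had risen fully; that rests on its spring and the arm being well away.
- **Disagreements:** Fitting the box outline to the network's masks worked poorly, so I picked the box corners by eye instead. The wrist camera put the box about 4 mm off in x from that fit, and I corrected most of it before probing.

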